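Row up the insert pans on the wire shelf

ROBOT

A 6-joint arm with a two-finger parallel gripper is mounted at the origin on the work surface. World frame = base frame: x ahead of the robot, y to its left, z up, the work surface at z = 0. Lengths are in m, angles in degrees, forces in N, time in s.
With the tool pointing down it reaches from about 0.25 to 0.725 m from the base axis. Payload 9.7 kg.
Tool frame: the origin (TCP) lies at the very end of the fingers, on their centre line; the grasp point (between the pads) lies 19 mm behind it; z points along the fingers, y is the direction in which the jaws open and shut (so a half turn about z gives the same grasp; the last joint's range is limited). The gripper opens to 85 mm and grips with 20 to 120 N. Pads are 22 mm wide; open, the fingers measure 114 mm over their backs; the gripper's body (76 mm by 85 mm) begins 54 mm behind the grasp point. The pads swing forward as they close: fully open they stand 13 mm farther back than shut.
Start: joints at [67.208, 4.979, 10.078, 95.1, 0, 90], TCP at [0.213, 0.507, 0.231] pointing down, gripper open.
Joint ranges: [-179.16, 179.16], [-48.56, 103.87], [-65.8, 70.77], [-126.05, 130.52], [-82.76, 87.17], [-180, 180]. Speed limits (degrees/s): [127.2, 127.2, 147.25, 180, 180, 180].

INTERFACE

Orientations are given as [roll, pitch, yaw] about the fixed x, y, z axes, in that order (R = Rz(yaw) Ry(pitch) Rx(roll)).
In Python, from workcell import bot, camera, ticket gives the robot as it stands.
- The arm moves only by the shell command python3 -m jog 'ROWS' [FORCE]. ROWS is a JSON object of lists of equal length, an entry for each row: "turn": the turn, a rotation vector about the world's x, y, z each as a share of 8 degrees, from -1 to 1, a list of three; "delta_pos": the shift along the world's x, y, z each as a share of 50 mm, from -1 to 1, a list of three; "hand": the opening, from -1 (shut) to 1 (fully open). A call has exactly 10 rows; each row shifts and turns the commanded pose from where the row before left it; what a row does not reach is not made up. A row lasts 1/10 s, in which the tool goes at most 50 mm and 8.59 degrees, less where a joint would pass 70% of its speed; a pose out of reach is approached as far as the arm can. A call with a number of a shift or a turn outside -1 to 1 is refused whole. A call with a gripper value outside its range is refused whole. The fingers move at their own pace and stop on an object; FORCE is the grip in N (left out, the last holds). Time passes only in rows, so rows that do not move let the fingers close, or fill a call up. It gives the time, the measured TCP pose, the force and the opening at its end, in the units of the state.
- bot.get_obs(): the state, without advancing time (a new reading comes with each control period).
- camera(name): name is "scene" or "top" or "wrist"; returns a dict with "frame" (480x640x3 uint8, red, green, blue), "range_z" (480x640 float32, m along the optical axis (not along the pixel's ray), 0 where there is no reading), "fx", "fy", "cx", "cy" (pixels), "extrinsics" (4x4, takes a point from world to camera coordinates); the wrist camera has in their place "mount" (4x4, takes a point from camera to tool coordinates, whose origin is the TCP and whose axes are the flange's). Camera axes: x right, y up, looking along -z (the intrinsics and any distortion apply to the point x, -y, -z); pixel columns grow to the right and rows downward; lengths in m; the calibration is good to about 2 mm. A picture is of the moment at which its call begins: read the wrist's pose just before it.
- ticket.job_done(): hands the job in, once; it reports no verdict.
The state is a dict: "time": time; "q": joint angles; "qd": joint speeds; "joint_efforts": joint torques, N m; "ee_pos": TCP position; "tcp_rot": TCP orientation; "wrist_force": force on the tool from outside, world axes, zero at the start; "torque": the same for the moment, N m; "opening": finger opening in m.
Only numpy, scipy, OpenCV 4.12 (cv2) and the standard library are available. Lean on these libraries where they do the work, as an engineer would, in place of code of your own. Each camera call takes 0.05 s, during which the arm holds its last target.

TASK

Slide the white divider on the wire shelf all the way out to its free end, then stand the green, the yellow and the red lidded pan, one after the other in that order, on the shelf in one straight row beside the blue pan, long sides together and ends in line with it. Then slide the divider back until the whole row stands closed up between it and the end stop; set the pans down rather than drop them, keep them upright and leave the other things on the table alone.

Things in the scene. Friction and masses are not known exactly. Their poses are not given: they have to be found in the camera images.
- shelf: Fixed wire shelf, flat deck 150 deep (own x) x 420 mm long (own y), its top 90 mm above the table. Origin: on the table under the deck's centre; own x points away from the robot. End stop: upright plate at the +y end, inner face at own y = +175 mm, rising 60 mm above the deck. The row stands along own x = 0, pans' long sides along own x. Posts rise 12 mm above the deck.
- divider (a joint): White divider's slide along the shelf, in m: 0 = its face 100 mm from the end stop's face, growing as it moves towards the free end (shelf's -y), 0.21 = fully open (310 mm between the faces). It stays where left (friction 1.5 N) and pushes the pans it touches. Four pans closed up: about 0.148.
- divider_face (a point): Centre of the divider's flat face towards the end stop and the pans (plate 120 mm deep along shelf x, 6 mm thick, its top 64 mm above the deck); the point is 34 mm above the deck, at shelf x = 0.
- divider_grip (a point): Top middle of the black grip fin on the divider: fin 60 long (along shelf x), 14 wide (along shelf y), 36 mm tall, its top 104 mm above the deck (194 mm above the table), 25 mm behind the face (towards shelf -y). Grip it across its width from above; under it is a flange whose top is 68 mm above the deck.
- pan_blue: Steel pan, blue lid and handle, straight sides, 110 long (own x) x 62 wide (own y) x 74 mm tall; on top a bar handle, 70 long (along own x), 14 wide and from 74 to 108 mm high, to grip across its width from above. About 0.35 kg. Origin: centre of the underside, z up. Same either way round. Already stands on the shelf, on shelf x = 0, next to the end stop, a few mm off it.
- pan_green: Steel pan, green lid and handle, straight sides, 110 long (own x) x 62 wide (own y) x 74 mm tall; on top a bar handle, 70 long (along own x), 14 wide and from 74 to 108 mm high, to grip across its width from above. About 0.35 kg. Origin: centre of the underside, z up. Same either way round. Starts on the table.
- pan_yellow: Steel pan, yellow lid and handle, straight sides, 110 long (own x) x 62 wide (own y) x 74 mm tall; on top a bar handle, 70 long (along own x), 14 wide and from 74 to 108 mm high, to grip across its width from above. About 0.35 kg. Origin: centre of the underside, z up. Same either way round. Starts on the table.
- pan_red: Steel pan, red lid and handle, straight sides, 110 long (own x) x 62 wide (own y) x 74 mm tall; on top a bar handle, 70 long (along own x), 14 wide and from 74 to 108 mm high, to grip across its width from above. About 0.35 kg. Origin: centre of the underside, z up. Same either way round. Starts on the table.
- shaker_a: Bystander: aluminium shaker 46 mm across, 80 mm tall, on the table between the pans. Origin: centre of the underside.
- shaker_b: Bystander: a second shaker like it.
- sauce_bottle: Bystander: orange bottle 56 mm across, 170 mm tall. Origin: centre of the underside.
- steel_cup: Bystander: steel cup 80 mm across, 80 mm tall. Origin: centre of the underside.
- spatula: Bystander: spatula 200 mm long lying on the table. Origin: its middle.
- bowl: Bystander: steel bowl 120 mm across, 45 mm tall. Origin: centre of the underside.
Mind the look-alikes: they are no part of the job. Leave any orange look-alike of the pan_green alone.

How it is judged:
By the outcome, as a careful person would: the job done as asked, in the order asked, and still so for the second after the job is handed in, with the robot touching nothing.
It also fails if it takes over 72 s, if anything falls off the work surface, if the arm or the gripper's body presses on something with over 40 N, if the wrist force passes 120 N, or if a joint passes its speed limit or range.

## Working session

There is one attempt and no reset: what is moved stays moved. The work goes in short steps, Python scripts to look and compute and a shell command to move; the robot and the scene stay as the last step left them, time stands still between calls to the robot, and variables do not carry over. Pictures are saved under pics/ and viewed, and the job is handed in when it is done.

```bash
ls; mkdir -p pics
cat > h.py <<'E'
import numpy as np, cv2
from workcell import bot, camera, ticket
def snap(n,fn):
    o=bot.get_obs(); c=camera(n); cv2.imwrite('pics/'+fn,c['frame'][:,:,::-1]); 
    np.savez('pics/'+fn[:-4]+'.npz',**{k:v for k,v in c.items()}, ee=o['ee_pos'],rot=o['tcp_rot'])
    return c
def cloud(c):
    d=c['range_z']; h,w=d.shape; u,v=np.meshgrid(np.arange(w),np.arange(h))
    P=np.stack([(u-c['cx'])/c['fx']*d,-(v-c['cy'])/c['fy']*d,-d,np.ones_like(d)],-1)
    T=np.linalg.inv(c['extrinsics']); return (P@T.T)[...,:3]
E
python3 - <<'E'
from h import *
print(bot.get_obs())
for n in ('scene','top'):
    c=snap(n,n+'0.png'); print(n,{k:v for k,v in c.items() if k not in('frame','range_z')})
E
```

```text
pics
{'time': 0.0, 'q': array([ 6.72083622e+01,  5.00945830e+00,  1.00339377e+01,  9.51002625e+01,
       -1.95624032e-03,  8.99996345e+01]), 'qd': array([-0.00652273,  0.09914098,  0.03267996,  0.11020564,  0.0467374 ,
        0.00103119]), 'joint_efforts': array([ 1.33673915e-03, -5.20391679e+01,  4.64798605e+01,  1.63056829e-02,
       -6.32442698e-05,  1.83650087e-06]), 'ee_pos': array([0.21297563, 0.50683094, 0.23059421]), 'tcp_rot': array([-1.79924217e+02,  1.95575518e-03,  1.57208730e+02]), 'wrist_force': array([ 0.13040522, -0.1327089 , -0.30224273]), 'torque': array([-0.00722834, -0.00703229,  0.03963544]), 'opening': 0.08538674878682675}
scene {'fx': 528.6475297558062, 'fy': 528.6475297558062, 'cx': 314.1229840043324, 'cy': 241.30583999617812, 'extrinsics': array([[-0.84347648,  0.53713544, -0.00573975,  0.42709252],
       [-0.41150095, -0.63924774,  0.64963782,  0.1144534 ],
       [ 0.34527438,  0.55031613,  0.76022218, -1.51547622],
       [ 0.        ,  0.        ,  0.        ,  1.        ]])}
top {'fx': 464.24165091516704, 'fy': 464.24165091516704, 'cx': 322.3165865078617, 'cy': 243.675727527504, 'extrinsics': array([[-2.74842680e-02, -9.99622029e-01,  6.44208953e-04,
        -4.14969877e-03],
       [ 9.96337203e-01, -2.73417378e-02,  8.10222633e-02,
        -5.17587121e-01],
       [-8.09740254e-02,  2.86868694e-03,  9.96712084e-01,
        -1.26562049e+00],
       [ 0.00000000e+00,  0.00000000e+00,  0.00000000e+00,
         1.00000000e+00]])}
```

View pics/scene0.png

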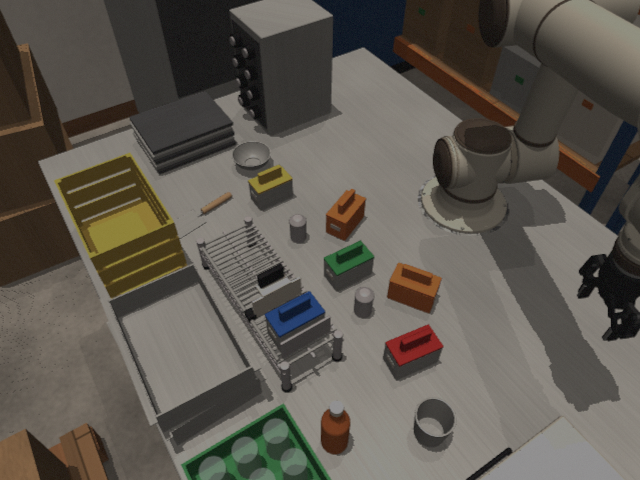

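View pics/top0.png

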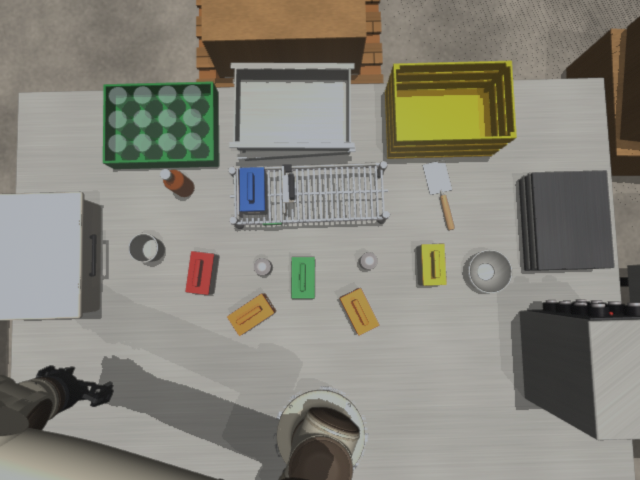

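The top view shows blue at (252,190) on the shelf with the divider at (290,187). Green is at (303,278), yellow at (432,264) and red at (200,273). The two orange pans at (251,314) and (359,311) are look-alikes. Next I'll measure all of these and enlarge the crop.

```bash
cat > meas.py <<'E'
from h import *
import sys
def pans(c, zoff=0.0):
    P=cloud(c); hsv=cv2.cvtColor(c['frame'],cv2.COLOR_RGB2HSV); H,S,V=[hsv[...,i].astype(int) for i in range(3)]
    rng={'blue':(105,125),'green':(55,85),'yellow':(24,33),'red':(0,4),'orange':(6,20)}
    out={}
    for k,(a,b) in rng.items():
        z0=0.09 if k=='blue' else 0
        for zz in ((0.09,0.0) if k not in('blue','orange') else (z0,)):
            m=((H>=a)&(H<=b)|((k=='red')&(H>=176)))&(S>110)&(V>50)&(P[...,2]>zz+.06)&(P[...,2]<zz+.12)&(P[...,0]<.72)&(P[...,0]>.2)
            n,l,st,ce=cv2.connectedComponentsWithStats(m.astype(np.uint8),connectivity=8)
            for i in range(1,n):
                if st[i,4]<150: continue
                q=P[l==i]; lid=q[q[:,2]<zz+.085]; hd=q[q[:,2]>zz+.098]
                if len(lid)<30 : continue
                r=cv2.minAreaRect((q[:,:2]*1000).astype(np.float32))
                rh=cv2.minAreaRect((hd[:,:2]*1000).astype(np.float32)) if len(hd)>10 else None
                f=lambda r:None if r is None else [np.round(x,1) for x in (r[0],r[1],(r[2] if r[1][0]>r[1][1] else r[2]-90))]
                print(k,'px',np.round(ce[i]),'n',st[i,4],'lid z %.3f hz %.3f'%(np.median(lid[:,2]),np.median(hd[:,2]) if len(hd) else 0),'all',f(r),'hnd',f(rh))
if __name__=='__main__':
    c=snap(sys.argv[1],sys.argv[2]); pans(c)
E
python3 - <<'E'
from h import *
from meas import pans
for n in ('top','scene'):
    c=dict(np.load(f'pics/{n}0.npz')); print(n); pans(c)
    P=cloud(c)
    if n=='top':
        for (u,v) in [(234,170),(232,222),(383,167),(386,220),(290,187),(285,187),(240,190),(300,187),(263,262),(368,258),(100,450),(500,300)]: print(u,v,np.round(P[v,u],3))
c=dict(np.load('pics/top0.npz'))
im=c['frame'][140:350,160:460,::-1]; cv2.imwrite('pics/crop0.png',cv2.resize(im,None,fx=2.6,fy=2.6,interpolation=cv2.INTER_CUBIC))
E
```

```text
top
blue px [252. 189.] n 1017 lid z 0.164 hz 0.198 all [array([647. , 153.2]), array([ 60.8, 106.5]), np.float64(-0.9)] hnd [array([648.3, 154. ]), array([13.8, 69.5]), np.float64(-1.6)]
green px [302. 278.] n 835 lid z 0.074 hz 0.108 all [array([425. ,  36.8]), array([ 56.1, 103.1]), np.float64(-1.5)] hnd [array([425.9,  36.4]), array([10.6, 66.8]), np.float64(-1.4)]
yellow px [433. 264.] n 875 lid z 0.074 hz 0.107 all [array([ 450.3, -310.5]), array([108.1,  61. ]), np.float64(0.5)] hnd [array([ 451.2, -311. ]), array([15. , 69.8]), np.float64(-1.7)]
red px [199. 273.] n 895 lid z 0.075 hz 0.108 all [array([445.2, 308.9]), array([ 63.4, 107.9]), np.float64(-8.7)] hnd [array([446.3, 309.1]), array([14.6, 68.7]), np.float64(-8.2)]
orange px [250. 314.] n 974 lid z 0.074 hz 0.108 all [array([332.3, 175.9]), array([ 60.6, 110.2]), np.float64(-57.8)] hnd [array([332.6, 176.1]), array([13.9, 70.5]), np.float64(-58.6)]
orange px [361. 314.] n 290 lid z 0.074 hz 0.108 all [array([ 324.7, -114.1]), array([101.1,  35.8]), np.float64(38.5)] hnd [array([ 332.9, -110.7]), array([69.8, 14. ]), 
[... 975 characters left out ...]
06 all [array([448.7, 309.7]), array([ 63.5, 110.7]), np.float64(-8.3)] hnd [array([449.2, 309.8]), array([16.3, 69.3]), np.float64(-8.4)]
orange px [346. 208.] n 810 lid z 0.073 hz 0.106 all [array([ 335.8, -108.3]), array([114.4,  64.3]), np.float64(25.1)] hnd [array([ 337.2, -108.2]), array([75.3, 15.6]), np.float64(25.2)]
orange px [415. 280.] n 1138 lid z 0.073 hz 0.106 all [array([336.3, 177.7]), array([ 64.5, 109.5]), np.float64(-57.5)] hnd [array([335.3, 177.7]), array([17. , 68.2]), np.float64(-57.7)]
orange px [335. 430.] n 560 lid z 0.072 hz 0.111 all [array([696.2, 371.9]), array([46.6, 53.4]), np.float64(-42.8)] hnd [array([696.1, 371.5]), array([45.8, 52.9]), np.float64(-42.8)]
```

View pics/crop0.png

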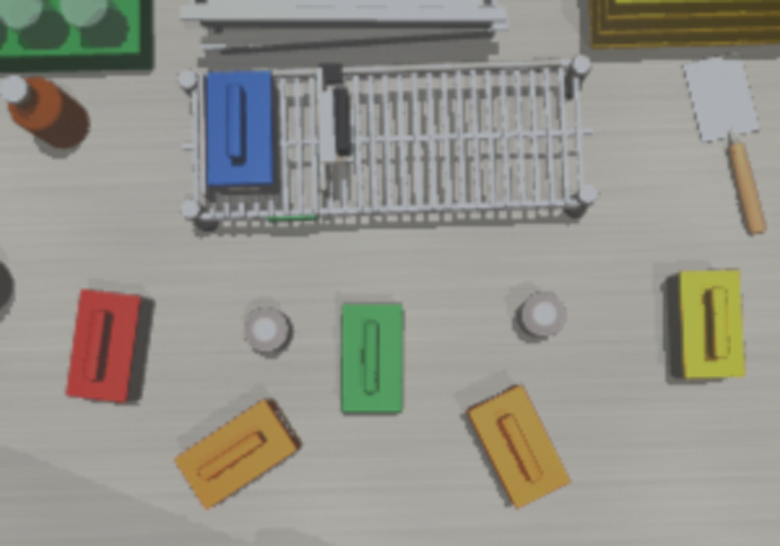

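The enlarged crop confirms the choice. The green-lidded pan is at crop (372,358), while the two at (238,453) and (520,447) are clearly orange, so I'll leave those. Now I'll find the shelf frame from its posts, the fin and the plate.

Run:
```python
from h import *
for n in ('top','scene'):
    c=dict(np.load(f'pics/{n}0.npz')); P=cloud(c); Z=P[...,2]
    m=(Z>.095)&(Z<.11)&(P[...,0]>.55)&(P[...,0]<.76)&(abs(P[...,1])<.25)
    k,l,st,ce=cv2.connectedComponentsWithStats(m.astype(np.uint8))
    for i in range(1,k):
        if st[i,4]>15:
            q=P[l==i]; print(n,'post',ce[i].round(),st[i,4],q.mean(0).round(4),((q.max(0)+q.min(0))/2).round(4))
    hsv=cv2.cvtColor(c['frame'],cv2.COLOR_RGB2HSV)
    m=(Z>.185)&(Z<.202)&(P[...,0]>.58)&(P[...,0]<.72)&(P[...,1]>0)&(P[...,1]<.10)
    q=P[m]; print(n,'fin',len(q),q.mean(0).round(4),cv2.minAreaRect((q[:,:2]*1000).astype(np.float32)))
    m=(Z>.14)&(Z<.162)&(P[...,0]>.56)&(P[...,0]<.74)&(P[...,1]>0.03)&(P[...,1]<.10)
    q=P[m]; print(n,'flange/plate',len(q),np.median(q[:,2]),q.min(0).round(3),q.max(0).round(3),cv2.minAreaRect((q[:,:2]*1000).astype(np.float32)))
    m=(Z>.1)&(Z<.16)&(P[...,0]>.58)&(P[...,0]<.72)&(P[...,1]>.188)&(P[...,1]<.22)
    q=P[m]; print(n,'stop',len(q), q.min(0).round(3) if len(q) else'',q.max(0).round(3) if len(q) else'')
```

```text
top post [400. 148.] 25 [ 0.759  -0.2298  0.1033] [ 0.7589 -0.2291  0.1029]
top post [383. 164.] 47 [ 0.716  -0.1842  0.1012] [ 0.7162 -0.185   0.1013]
top post [326. 165.] 299 [ 0.7174 -0.0338  0.1007] [ 0.714  -0.0434  0.1025]
top post [232. 170.] 47 [0.7115 0.2142 0.1015] [0.7114 0.2155 0.102 ]
top post [273. 167.] 50 [0.7168 0.1069 0.0993] [0.7168 0.1075 0.0999]
top post [267. 190.] 30 [0.6542 0.1228 0.1034] [0.6543 0.1227 0.1029]
top post [262. 213.] 20 [0.5964 0.1358 0.1025] [0.6012 0.1407 0.1027]
top post [386. 214.] 46 [ 0.5835 -0.1861  0.1017] [ 0.5832 -0.1856  0.1016]
top post [233. 220.] 46 [0.5793 0.213  0.1016] [0.5803 0.2131 0.1015]
top fin 140 [0.6463 0.0539 0.1938] ((647.0144653320312, 53.8638801574707), (58.45683288574219, 13.724151611328125), 2.1799428462982178)
top flange/plate 275 0.1570641604146772 [0.587 0.045 0.143] [0.705 0.079 0.162] ((646.49609375, 62.248695373535156), (118.15308380126953, 34.09209442138672), 0.9713019728660583)
top stop 216 [0.581 0.188 0.1  ] [0.72  0.219 0.155]
scene post [248. 220.] 43 [ 0.5872 -0.183   0.1004] [ 0.5865 -0.1841  0.1004]
scene post [200. 241.] 49 [ 0.7192 -0.1825  0.0997] [ 0.7192 -0.1836  0.0996]
scene post [252. 306.] 714 [0.7018 0.0483 0.1008] [0.658  0.015  0.1025]
scene post [306. 342.] 182 [0.6494 0.1957 0.1023] [0.6487 0.1956 0.1025]
scene post [274. 341.] 39 [0.7049 0.1559 0.1022] [0.705  0.1563 0.1028]
scene post [338. 335.] 70 [0.5831 0.2159 0.1006] [0.583  0.2155 0.1002]
scene post [285. 366.] 79 [0.7151 0.2173 0.1011] [0.7149 0.2165 0.101 ]
scene fin 198 [0.6516 0.0569 0.192 ] ((650.2835083007812, 55.238033294677734), (59.511329650878906, 18.09235382080078), 2.615478515625)
scene flange/plate 536 0.1554799538123679 [0.591 0.046 0.14 ] [0.709 0.084 0.162] ((650.2567138671875, 63.803497314453125), (118.05545806884766, 37.8641357421875), 1.909266471862793)
scene stop 810 [0.58  0.188 0.1  ] [0.72  0.22  0.154]
```

```bash
python3 -m jog '{"delta_pos":[[0.6,-0.62,0.12],[0.6,-0.62,0.12],[0.6,-0.62,0.12],[0.6,-0.62,0.12],[0.6,-0.62,0.12],[0.6,-0.62,0.12],[0.6,-0.62,0],[0.6,-0.62,0],[0.6,-0.62,0],[0.6,-0.62,0]],"turn":[[0,0,0.29],[0,0,0.29],[0,0,0.29],[0,0,0.29],[0,0,0.29],[0,0,0.29],[0,0,0.29],[0,0,0.29],[0,0,0.29],[0,0,0.29]],"hand":[0,0,0,0,0,0,0,0,0,0]}' 40; python3 -c "
from h import *
print(bot.get_obs()['q'])"
```

```text
time: 1.1
ee_pos: [0.514, 0.1955, 0.267]
tcp_rot: [-180.0, -0.0, -179.5]
wrist_force: [1.2, 0.6, -0.0]
opening: 0.0426
[2.08220065e+01 5.97214990e+00 1.51606534e+01 9.92120049e+01
 2.60995226e-03 2.03229825e+01]
```

```bash
python3 -m jog '{"delta_pos":[[0.54,-0.564,0],[0.54,-0.564,0],[0.54,-0.564,0],[0.54,-0.564,0],[0.54,-0.564,0],[0,0,-0.5],[0,0,-0.5],[0,0,-0.5],[0,0,-0.5],[0,0,0]],"turn":[[0,0,0.02],[0,0,0],[0,0,0],[0,0,0],[0,0,0],[0,0,0],[0,0,0],[0,0,0],[0,0,0],[0,0,0]],"hand":[0,0,0,0,0,0,0,0,0,-0.3]}' 40; python3 -m jog '{"delta_pos":[[0,0,0],[0,0,0],[0,0,0],[0,0,0],[0,0,0],[0,-0.1,0],[0,-0.2,0],[0,-0.3,0],[0,-0.3,0],[0,-0.3,0]],"turn":[[0,0,0],[0,0,0],[0,0,0],[0,0,0],[0,0,0],[0,0,0],[0,0,0],[0,0,0],[0,0,0],[0,0,0]],"hand":[-1,-1,-1,-1,-1,-1,-1,-1,-1,-1]}' 40
python3 - <<'E'
from h import *
snap('top','top1.png'); snap('scene','scene1.png')
a=cv2.imread('pics/top1.png')[120:260,200:420]; cv2.imwrite('pics/c1.png',cv2.resize(a,None,fx=3,fy=3))
E
```

```text
time: 2.1
ee_pos: [0.6464, 0.0558, 0.163]
tcp_rot: [-180.0, -0.4, -179.4]
wrist_force: [0.8, -0.5, -0.3]
opening: 0.0301
time: 3.1
ee_pos: [0.6486, -0.0053, 0.168]
tcp_rot: [180.0, 0.1, -179.4]
wrist_force: [1.0, 2.5, 2.3]
opening: 0.0134
```

View pics/scene1.png

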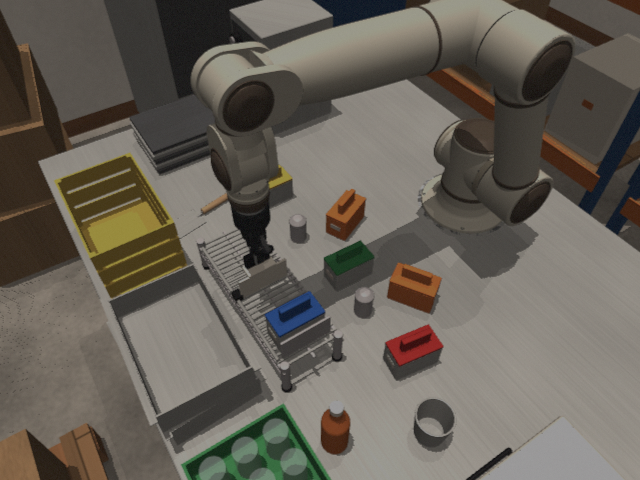

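The jaws hold the fin and the divider is moving (opening 13 mm, 2.5 N drag). I'll slide it on to its end.

```bash
python3 -m jog '{"delta_pos":[[0.003,-0.34,0],[0.003,-0.34,0],[0.003,-0.34,0],[0.003,-0.34,0],[0.003,-0.34,0],[0.003,-0.34,0],[0.003,-0.34,0],[0.003,-0.34,0],[0,-0.04,0],[0,-0.02,0]],"turn":[[0,0,0],[0,0,0],[0,0,0],[0,0,0],[0,0,0],[0,0,0],[0,0,0],[0,0,0],[0,0,0],[0,0,0]],"hand":[-1,-1,-1,-1,-1,-1,-1,-1,-1,-1]}' 40
```

```text
time: 4.2
ee_pos: [0.6502, -0.1445, 0.168]
tcp_rot: [-180.0, 0.2, -179.5]
wrist_force: [5.7, 1.7, 4.8]
opening: 0.0134
```

```bash
python3 -m jog '{"delta_pos":[[0,-0.04,0],[0,-0.04,0],[0,-0.03,0],[0,0,0],[0,0,0],[0,0,0],[0,0,0],[0,0,0],[0,0,0],[0,0,0]],"turn":[[0,0,0],[0,0,0],[0,0,0],[0,0,0],[0,0,0],[0,0,0],[0,0,0],[0,0,0],[0,0,0],[0,0,0]],"hand":[-1,-1,-1,-1,-1,-1,-0.2,-0.2,-0.2,-0.2]}' 40
python3 - <<'E'
from h import *
print(bot.get_obs()['wrist_force'])
E
```

```text
time: 5.2
ee_pos: [0.649, -0.1491, 0.1669]
tcp_rot: [-180.0, -0.0, -179.5]
wrist_force: [-0.1, -0.2, -0.7]
opening: 0.0339
[-0.06368206 -0.20416245 -0.6742581 ]
```

```bash
python3 -m jog '{"delta_pos":[[0,0,0.9],[0,0,0.9],[-0.633,0.53,0],[-0.633,0.53,0],[-0.633,0.53,0],[-0.633,0.53,0],[-0.633,0.53,0],[-0.633,0.53,0],[-0.633,0.53,0],[0,0,0]],"turn":[[0,0,0],[0,0,0],[0,0,0],[0,0,0],[0,0,-0.1],[0,0,-0.1],[0,0,0],[0,0,0],[0,0,0],[0,0,0]],"hand":[0,0,0,0,0,0,0,0,0,0]}' 40
python3 - <<'E'
from h import *
c=snap('top','top2.png'); w=snap('wrist','w2.png'); s=snap('scene','scene2.png')
for n,c in (('top',c),('scene',s)):
    P=cloud(c); Z=P[...,2]
    m=(Z>.182)&(Z<.202)&(P[...,0]>.58)&(P[...,0]<.72)&(P[...,1]<-.05)&(P[...,1]>-.22)
    q=P[m]; print(n,'fin',len(q),cv2.minAreaRect((q[:,:2]*1000).astype(np.float32)) if len(q)>5 else 0)
E
```

```text
time: 6.2
ee_pos: [0.425, 0.0387, 0.2584]
tcp_rot: [180.0, 0.1, 179.1]
wrist_force: [1.0, 0.6, 0.4]
opening: 0.0431
top fin 149 ((649.037841796875, -145.4215087890625), (59.00310516357422, 13.952056884765625), 0.8606676459312439)
scene fin 188 ((652.5382690429688, -142.6186065673828), (19.047704696655273, 60.69332504272461), 88.65814971923828)
```

View pics/w2.png

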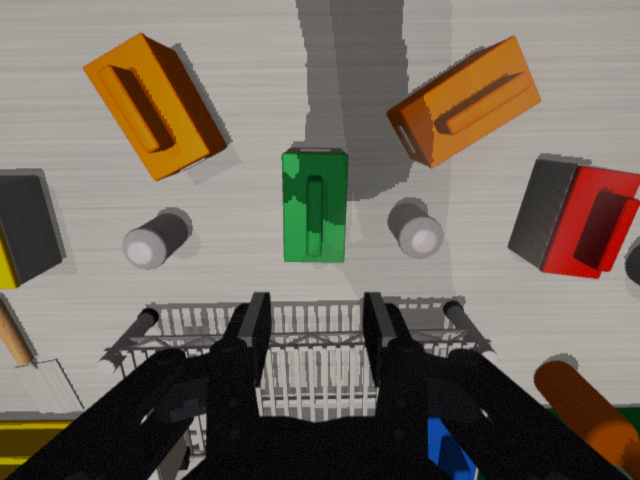

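View pics/top2.png

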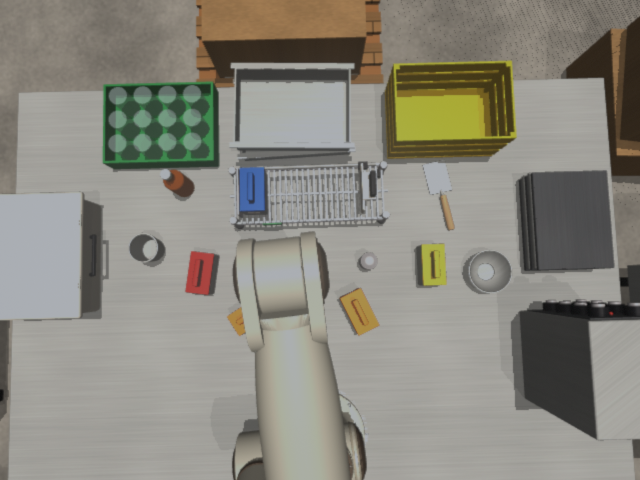

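The divider's fin now reads y ≈ -144 mm, against -144.7 expected at fully open. The wrist view shows green at (315,205), yaw about right. I'll compute its position from the wrist depth.

```bash
cat >> h.py <<'E'
from scipy.spatial.transform import Rotation as Ro
def wcloud(c,ee,rot):
    c=dict(c); T=np.eye(4); T[:3,:3]=Ro.from_euler('xyz',rot,degrees=True).as_matrix(); T[:3,3]=ee
    c['extrinsics']=np.linalg.inv(T@c['mount']); return cloud(c)
def whandle(fn,box,z0,dz=(.095,.12)):
    c=dict(np.load('pics/'+fn)); P=wcloud(c,c['ee'],c['rot']); 
    hsv=cv2.cvtColor(c['frame'],cv2.COLOR_RGB2HSV)
    m=(P[...,2]>z0+dz[0])&(P[...,2]<z0+dz[1])&(hsv[...,1]>100)
    b=np.zeros_like(m); b[box[1]:box[3],box[0]:box[2]]=1; q=P[m&b]
    r=cv2.minAreaRect((q[:,:2]*1000).astype(np.float32)); print(len(q),'z',np.median(q[:,2]).round(4),r)
E
python3 - <<'E'
from h import *
print(dict(np.load('pics/w2.npz'))['mount'])
whandle('w2.npz',(280,140,350,265),0)
E
```

```text
[[-8.47671123e-04  9.47323625e-01  3.20276805e-01  8.18280646e-02]
 [ 9.99999269e-01  1.07906885e-03 -5.45018900e-04  1.33554935e-03]
 [-8.61910004e-04  3.20276109e-01 -9.47323847e-01 -1.41835100e-01]
 [ 0.00000000e+00  0.00000000e+00  0.00000000e+00  1.00000000e+00]]
1206 z 0.1069 ((426.8340148925781, 36.963958740234375), (13.95628547668457, 68.994873046875), 88.16204833984375)
```

```bash
python3 -c "
from h import *
o=bot.get_obs();print(o['ee_pos'],o['tcp_rot'],o['time'])"
```

```text
[0.42797489 0.03687568 0.25745994] [-1.79988134e+02  4.76799229e-02  1.78988289e+02] 6.35
```

```bash
python3 -m jog '{"delta_pos":[[0,0,-0.8],[0,0,-0.8],[0,0,-0.8],[0,0,-0.7],[0,0,-0.3],[0,0,-0.13],[0,0,0],[0,0,0],[0,0,0],[0,0,0]],"turn":[[0,0,-0.1],[0,0,0],[0,0,0],[0,0,0],[0,0,0],[0,0,0],[0,0,0],[0,0,0],[0,0,0],[0,0,0]],"hand":[0,0,0,0,0,0,-1,-1,-1,-1]}' 60
```

```text
time: 7.35
ee_pos: [0.4287, 0.037, 0.0823]
tcp_rot: [-180.0, 0.2, 178.2]
wrist_force: [0.3, -2.2, 4.5]
opening: 0.0127
```

```bash
python3 -m jog '{"delta_pos":[[0,0,0.6],[0,0,0.95],[0,0,0.95],[0.74,0.172,0],[0.74,0.172,0],[0.74,0.172,0],[0.74,0.172,0],[0.74,0.172,0],[0.74,0.172,0],[0,0,0]],"turn":[[0,0,0],[0,0,0],[0,0,0],[0,0,0.1],[0,0,0.1],[0,0,0.1],[0,0,0],[0,0,0],[0,0,0],[0,0,0]],"hand":[-1,-1,-1,-1,-1,-1,-1,-1,-1,-1]}' 60
python3 - <<'E'
from h import *
snap('scene','scene3.png'); w=snap('wrist','w3.png'); o=bot.get_obs();print(o['ee_pos'],o['tcp_rot'],o['time'])
E
```

```text
time: 8.35
ee_pos: [0.6527, 0.0897, 0.2014]
tcp_rot: [-180.0, -0.2, -179.4]
wrist_force: [-0.5, 0.5, -4.7]
opening: 0.0128
[0.64993375 0.08889116 0.20403056] [-1.79980292e+02 -1.69951197e-01 -1.79412011e+02] 8.45
```

View pics/w3.png

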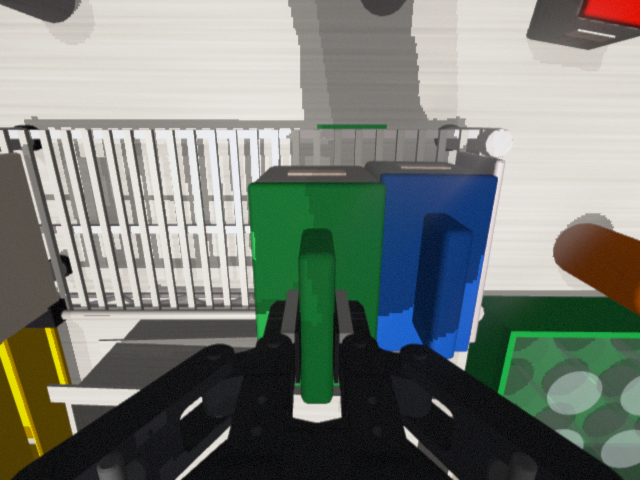

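View pics/scene3.png

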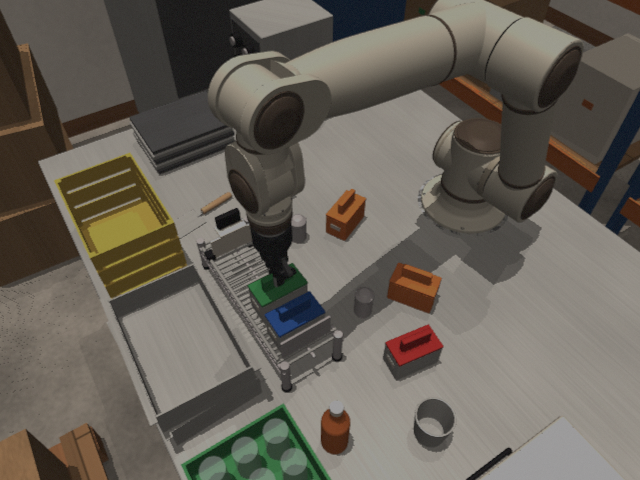

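Green hangs just right of mid-image and blue's lid is at (435,270), with a narrow gap between them. I'll measure that gap and blue's pose.

```bash
cat >> h.py <<'E'
def wedges(fn,x0=None):
    c=dict(np.load('pics/'+fn)); P=wcloud(c,c['ee'],c['rot']); hsv=cv2.cvtColor(c['frame'],cv2.COLOR_RGB2HSV)
    H,S=hsv[...,0].astype(int),hsv[...,1]
    rng={'blue':(105,125),'green':(55,85),'yellow':(23,34),'red':(0,4)}
    for k,(a,b) in rng.items():
        m=((H>=a)&(H<=b)|((k=='red')&(H>176)))&(S>110)&(P[...,2]>.1)&(abs(P[...,1])<.25)&(P[...,0]>.55)&(P[...,0]<.75)
        if m.sum()<200: continue
        z=P[m][:,2]; hz=np.percentile(z,98); lid=P[m&(P[...,2]<hz-.02)]; lz=np.median(lid[:,2]); lid=lid[abs(lid[:,2]-lz)<.006]; hd=P[m&(P[...,2]>hz-.012)]
        # y edges vs x
        xs=np.arange(.59,.72,.01); L=[];R=[]
        for x in xs:
            q=lid[abs(lid[:,0]-x)<.005]
            if len(q)>8: L.append((x,q[:,1].min()));R.append((x,q[:,1].max()))
        L=np.array(L)*1000;R=np.array(R)*1000
        print(k,'lid z %.1f'%(lz*1000),'hz %.1f'%(np.median(hd[:,2])*1000),'xmin',(np.percentile(lid[:,0],.3)*1000).round(1),'xmax',(np.percentile(lid[:,0],99.7)*1000).round(1),'hnd',[np.round(v,1) for v in cv2.minAreaRect((hd[:,:2]*1000).astype(np.float32))])
        for n,E in (('ylo',L),('yhi',R)):
            if len(E)>2: print('   ',n,' '.join('%d:%.1f'%tuple(e) for e in E))
E
python3 -c "
from h import *
wedges('w3.npz')"
```

```text
blue lid z 163.7 hz 289.5 xmin 595.0 xmax 702.6 hnd [array([636. ,  93.9]), array([93.5, 94.4]), np.float64(48.9)]
    ylo 590:125.6 600:124.2 610:127.1 620:127.1 630:127.3 640:127.3 650:127.5 660:127.5 670:127.7 680:127.6 690:127.6 700:127.7
    yhi 590:182.4 600:185.7 610:185.4 620:185.2 630:185.2 640:185.5 650:185.3 660:185.5 670:185.4 680:185.3 690:185.3 700:185.3
green lid z 193.9 hz 290.8 xmin 595.0 xmax 701.0 hnd [array([635.9,  88.5]), array([95.7, 91.5]), np.float64(42.6)]
    ylo 590:95.6 600:59.3 610:59.4 620:59.6 630:59.6 640:59.9 650:60.1 660:60.0 670:59.8 700:79.0
    yhi 590:119.2 600:121.1 610:121.0 620:121.0 630:121.3 640:121.3 650:121.4 660:121.3 670:121.2 700:103.2
```

```bash
python3 -m jog '{"delta_pos":[[0,-0.03,-0.18],[0,0,-0.18],[0,0,-0.1],[0,0,-0.06],[0,0,-0.04],[0,0,-0.02],[0,0,-0.02],[0,0,0],[0,0,0],[0,0,0]],"turn":[[0,0,0],[0,0,0],[0,0,0],[0,0,0],[0,0,0],[0,0,0],[0,0,0],[0,0,0],[0,0,0],[0,0,0]],"hand":[-1,-1,-1,-1,-1,-1,-1,-1,-1,-1]}' 60; python3 -c "
from h import *
snap('wrist','w4.png')
wedges('w4.npz')"
```

```text
time: 9.45
ee_pos: [0.6498, 0.0872, 0.1759]
tcp_rot: [180.0, 0.0, -179.4]
wrist_force: [-0.6, -0.1, -3.1]
opening: 0.0128
blue lid z 163.7 hz 257.6 xmin 594.8 xmax 699.6 hnd [array([634.5,  91.8]), array([93.2, 95.3]), np.float64(49.2)]
    ylo 590:126.0 600:123.9 610:123.8 620:123.6 630:123.7 640:123.8 650:123.8 660:123.5 670:123.6 680:123.6 690:180.6 700:180.5
    yhi 590:182.4 600:186.0 610:185.6 620:185.7 630:185.4 640:185.8 650:185.3 660:185.5 670:185.6 680:185.4 690:185.3 700:185.3
green lid z 167.0 hz 263.9 xmin 593.9 xmax 700.1 hnd [array([633.4,  84.6]), array([92.9, 92.2]), np.float64(42.1)]
    ylo 590:58.6 600:57.4 610:57.5 620:57.7 630:57.7 640:57.9 650:58.0 660:57.9 670:57.9 700:76.9
    yhi 590:118.0 600:118.9 610:119.0 620:119.3 630:119.2 640:119.5 650:119.3 660:119.6 670:119.6 700:101.2
```

```bash
python3 -m jog '{"delta_pos":[[0,0,-0.03],[0,0,-0.02],[0,0,-0.02],[0,0,0],[0,0,0],[0,0,0],[0,0,0],[0,0,0.3],[0,0,0.6],[0,0,0.6]],"turn":[[0,0,0],[0,0,0],[0,0,0],[0,0,0],[0,0,0],[0,0,0],[0,0,0],[0,0,0],[0,0,0],[0,0,0]],"hand":[-1,-1,-1,-1,-0.3,-0.2,-0.1,-0.1,-0.1,-0.1]}' 60; python3 -c "
from h import *
snap('wrist','w5.png')
wedges('w5.npz')"
```

```text
time: 10.5
ee_pos: [0.6494, 0.0871, 0.2479]
tcp_rot: [-180.0, -0.0, -179.4]
wrist_force: [1.4, -0.4, 0.6]
opening: 0.0386
blue lid z 163.7 hz 333.5 xmin 595.2 xmax 703.6 hnd [array([634.9,  85.6]), array([96.1, 94.2]), np.float64(42.7)]
    ylo 600:124.0 610:123.9 620:123.9 630:123.8 640:123.9 650:123.8 660:-137.3 670:-138.1 680:-137.2 690:132.5 700:143.4
    yhi 600:185.0 610:185.0 620:185.3 630:185.3 640:185.7 650:185.5 660:185.2 670:185.7 680:185.2 690:185.6 700:185.1
green lid z 163.4 hz 334.1 xmin 594.5 xmax 702.8 hnd [array([634.5,  86. ]), array([95.7, 93.5]), np.float64(42.9)]
    ylo 590:59.0 600:57.3 610:57.3 620:57.6 630:57.9 640:58.2 650:58.7 660:-138.0 670:-138.0 680:-137.1 690:58.0 700:57.9
    yhi 590:117.6 600:118.9 610:118.7 620:118.9 630:119.1 640:119.4 650:119.5 660:119.3 670:119.6 680:119.3 690:119.9 700:119.4
yellow lid z 328.1 hz 389.8 xmin 632.3 xmax 650.5 hnd [array([567.7,  87.6]), array([0., 0.]), np.float64(0.0)]
```

View pics/w5.png

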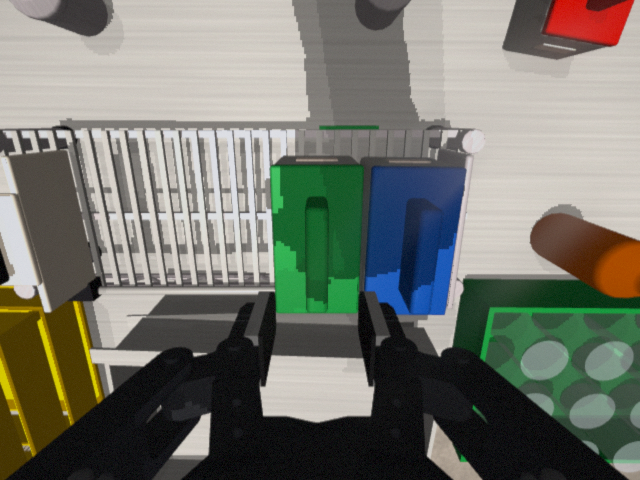

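Green stands level with blue. The front edges are within 1 mm and the gap is 4.4 mm. Now yellow.

```bash
python3 -m jog '{"delta_pos":[[-0.394,-0.797,0],[-0.394,-0.797,0],[-0.394,-0.797,0],[-0.394,-0.797,0],[-0.394,-0.797,0],[-0.394,-0.797,0],[-0.394,-0.797,0],[-0.394,-0.797,0],[-0.394,-0.797,0],[-0.394,-0.797,0]],"turn":[[0,0,-0.1],[0,0,-0.1],[0,0,0],[0,0,0],[0,0,0],[0,0,0],[0,0,0],[0,0,0],[0,0,0],[0,0,0]],"hand":[0,0,0,0,0,0,0,0,0,0]}' 60
python3 - <<'E'
from h import *
camera('wrist'); camera('wrist')
snap('wrist','w6.png'); o=bot.get_obs();print(o['ee_pos'],o['tcp_rot'],o['time'],o['q'][5])
whandle('w6.npz',(200,60,440,320),0)
from meas import pans
pans(snap('top','top6.png'))
E
```

```text
time: 11.55
ee_pos: [0.4517, -0.3128, 0.2475]
tcp_rot: [-180.0, 0.0, 179.0]
wrist_force: [0.9, -1.1, -0.3]
opening: 0.0427
[ 0.45149834 -0.31334727  0.24723932] [-1.79989138e+02  7.13755021e-03  1.78739188e+02] 11.7 -33.49781715390251
1273 z 0.1069 ((451.9593811035156, -310.7555847167969), (68.72576904296875, 14.003702163696289), 0.15731248259544373)
blue px [252. 189.] n 1024 lid z 0.164 hz 0.198 all [array([647.3, 153.2]), array([ 60.6, 107. ]), np.float64(-0.9)] hnd [array([648.2, 154.2]), array([13.8, 69.7]), np.float64(-1.9)]
green px [278. 188.] n 964 lid z 0.164 hz 0.198 all [array([646.2,  87.5]), array([106.4,  60.8]), np.float64(0.6)] hnd [array([646.5,  87.5]), array([66.3, 12.8]), np.float64(1.4)]
yellow px [431. 250.] n 279 lid z 0.074 hz 0.108 all [array([ 483., -310.]), array([61.4, 42.9]), np.float64(88.4)] hnd [array([ 482.1, -310.3]), array([10.9,  8.2]), np.float64(88.6)]
red px [199. 273.] n 891 lid z 0.075 hz 0.108 all [array([445.3, 309.4]), array([ 62.7, 108. ]), np.float64(-8.7)] hnd [array([446.2, 308.7]), array([14.3, 68.8]), np.float64(-8.9)]
orange px [358. 310.] n 801 lid z 0.074 hz 0.108 all [array([ 332.6, -110.2]), array([109.1,  59.9]), np.float64(25.3)] hnd [array([ 332.9, -110.7]), array([69.9, 13.9]), np.float64(25.1)]
orange px [250. 314.] n 977 lid z 0.074 hz 0.108 all [array([332.4, 175.9]), array([ 60.6, 110.2]), np.float64(-58.0)] hnd [array([332.8, 175.7]), array([13.8, 69.5]), np.float64(-58.6)]
```

View pics/w6.png

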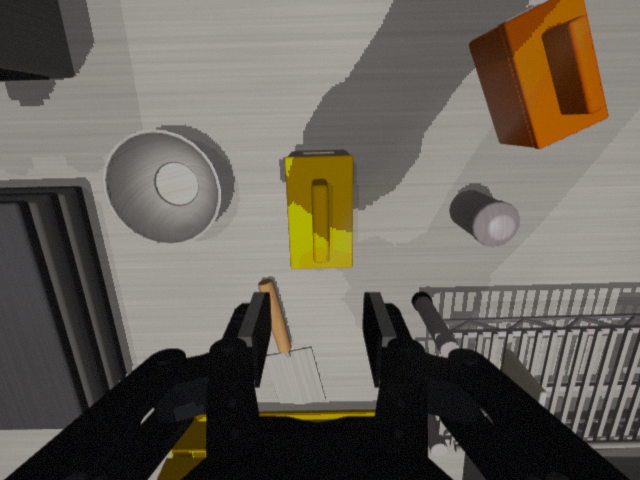

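The wrist view shows yellow at (320,210), handle at (452,-310.8) mm with yaw about 0.2°. The bowl and spatula are clear of the jaws.

```bash
python3 -m jog '{"delta_pos":[[0.01,0.05,-0.8],[0,0,-0.8],[0,0,-0.8],[0,0,-0.5],[0,0,-0.3],[0,0,-0.12],[0,0,0],[0,0,0],[0,0,0],[0,0,0]],"turn":[[0,0,0.17],[0,0,0],[0,0,0],[0,0,0],[0,0,0],[0,0,0],[0,0,0],[0,0,0],[0,0,0],[0,0,0]],"hand":[0,0,0,0,0,0,-1,-1,-1,-1]}' 60; python3 -c "
from h import *
o=bot.get_obs();print(o['ee_pos'],o['tcp_rot'],o['time'])"
```

```text
time: 12.75
ee_pos: [0.4538, -0.3092, 0.0825]
tcp_rot: [-179.9, 0.1, -179.7]
wrist_force: [0.9, 0.2, 2.4]
opening: 0.013
[ 0.45378878 -0.30924938  0.08246069] [-1.79941830e+02  9.39080038e-02 -1.79677425e+02] 12.75
```

```bash
python3 -m jog '{"delta_pos":[[0,0,0.6],[0,0,0.95],[0,0,0.95],[0,0.92,0],[0,0.92,0],[0,0.92,0],[0,0.92,0],[0,0.92,0],[0.787,0.401,0],[0.787,0.401,0]],"turn":[[0,0,0],[0,0,0.04],[0,0,0],[0,0,0],[0,0,0],[0,0,0],[0,0,0],[0,0,0],[0,0,0],[0,0,0]],"hand":[-1,-1,-1,-1,-1,-1,-1,-1,-1,-1]}' 60; python3 -m jog '{"delta_pos":[[0.787,0.401,0],[0.787,0.401,0],[0.787,0.401,0],[0,0,0],[0,0,-0.1],[0,0,-0.1],[0,0,0],[0,0,0],[0,0,0],[0,0,0]],"turn":[[0,0,0],[0,0,0],[0,0,0],[0,0,0],[0,0,0],[0,0,0],[0,0,0],[0,0,0],[0,0,0],[0,0,0]],"hand":[-1,-1,-1,-1,-1,-1,-1,-1,-1,-1]}' 60; python3 -c "
from h import *
snap('wrist','w7.png')
o=bot.get_obs();print(o['ee_pos'],o['tcp_rot'],o['time'])
wedges('w7.npz')"
```

```text
time: 13.75
ee_pos: [0.5324, -0.037, 0.2075]
tcp_rot: [-180.0, 0.1, -179.3]
wrist_force: [1.1, -1.2, -1.9]
opening: 0.0126
time: 14.75
ee_pos: [0.6498, 0.0212, 0.1971]
tcp_rot: [180.0, 0.1, -179.4]
wrist_force: [0.6, 0.7, -2.5]
opening: 0.0128
[0.64984531 0.02124017 0.19686064] [ 1.79998899e+02  4.53348160e-02 -1.79363544e+02] 14.8
blue lid z 164.2 hz 283.8 xmin 594.9 xmax 703.7 hnd [array([634.3,  25.5]), array([93.3, 95. ]), np.float64(48.9)]
    ylo 590:125.2 600:123.3 610:123.2 620:-143.9 630:-139.0 640:-138.7 650:-138.7 660:-138.6 670:-138.1 680:-138.0 690:123.2 700:123.2
    yhi 590:162.9 600:185.9 610:186.1 620:186.0 630:149.4 640:149.5 650:148.9 660:148.9 670:149.4 680:149.2 690:159.7 700:169.8
green lid z 163.8 hz 284.0 xmin 594.6 xmax 700.6 hnd [array([634.5,  18.5]), array([94.3, 94.4]), np.float64(42.3)]
    ylo 590:72.6 600:57.7 610:59.1 620:-138.9 630:-138.9 640:-138.4 650:-138.4 660:-139.0 670:-138.3 680:-138.2 690:58.9 700:60.1
    yhi 590:117.6 600:118.6 610:118.8 620:119.4 630:119.6 640:119.2 650:119.5 660:119.7 670:120.1 680:119.7 690:120.1 700:119.9
yellow lid z 188.1 hz 222.3 xmin 593.6 xmax 680.3 hnd [array([634.4,  25. ]), array([93.1, 95.3]), np.float64(48.5)]
    ylo 590:-7.8 600:-8.5 610:-8.3 620:-8.2 630:-8.2 640:-7.7 650:-137.8 660:-137.3 670:-137.3 700:11.3
    yhi 590:52.4 600:53.1 610:53.0 620:53.3 630:53.5 640:53.3 650:53.5 660:53.6 670:53.6 700:34.7
```

View pics/w7.png

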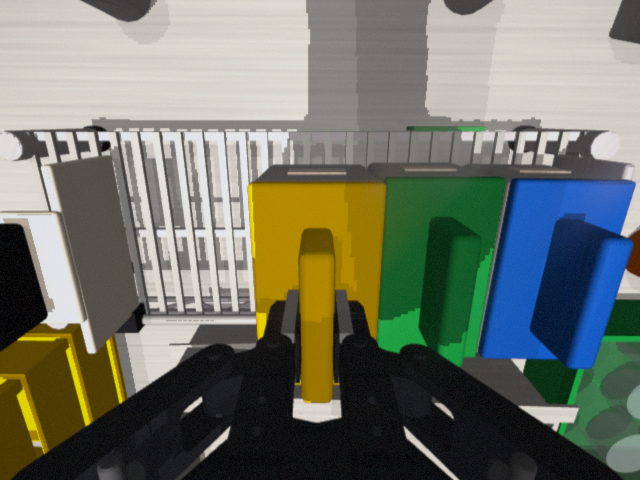

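```bash
python3 -m jog '{"delta_pos":[[0.015,0,-0.2],[0,0,-0.12],[0,0,-0.08],[0,0,-0.04],[0,0,-0.03],[0,0,-0.015],[0,0,0],[0,0,0],[0,0,0],[0,0,0]],"turn":[[0,0,0],[0,0,0],[0,0,0],[0,0,0],[0,0,0],[0,0,0],[0,0,0],[0,0,0],[0,0,0],[0,0,0]],"hand":[-1,-1,-1,-1,-1,-1,-1,-1,-0.3,-0.2]}' 60; python3 -m jog '{"delta_pos":[[0,0,0],[0,0,0.2],[0,0,0.5],[0,0,0.6],[-0.3,0.45,0.2],[-0.5,0.75,0],[-0.5,0.75,0],[-0.5,0.75,0],[-0.5,0.75,0],[-0.5,0.75,0]],"turn":[[0,0,0],[0,0,0],[0,0,0],[0,0,0],[0,0,-0.1],[0,0,-0.2],[0,0,-0.2],[0,0,-0.2],[0,0,-0.2],[0,0,-0.2]],"hand":[-0.1,-0.1,-0.1,0,0,0,0,0,0,0]}' 60; python3 -c "
from h import *
o=bot.get_obs();print(o['ee_pos'],o['tcp_rot'],o['time'],o['q'][5])
from meas import pans
pans(snap('top','top8.png'))"
```

```text
time: 15.8
ee_pos: [0.651, 0.0214, 0.1725]
tcp_rot: [180.0, 0.1, -179.4]
wrist_force: [-0.9, 0.1, 0.6]
opening: 0.0339
time: 16.8
ee_pos: [0.5096, 0.2326, 0.2481]
tcp_rot: [180.0, 0.1, 171.8]
wrist_force: [0.7, 0.6, 0.2]
opening: 0.043
[0.50959742 0.23263034 0.24813608] [1.79958529e+02 6.29608224e-02 1.71764047e+02] 16.8 32.77214505362605
blue px [252. 189.] n 1023 lid z 0.164 hz 0.198 all [array([647.1, 153.1]), array([ 60.6, 107.7]), np.float64(-0.8)] hnd [array([647.6, 153.5]), array([14.5, 69.5]), np.float64(-1.4)]
green px [278. 188.] n 963 lid z 0.164 hz 0.198 all [array([646.5,  87.9]), array([106.9,  60.5]), np.float64(1.0)] hnd [array([648.8,  87.9]), array([71. , 12.9]), np.float64(1.4)]
yellow px [305. 188.] n 1048 lid z 0.164 hz 0.197 all [array([646.7,  21.9]), array([109.5,  61.3]), np.float64(0.4)] hnd [array([646.8,  21.3]), array([12.3, 68.9]), np.float64(-1.3)]
orange px [255. 311.] n 737 lid z 0.074 hz 0.109 all [array([339.1, 165.2]), array([60.6, 85.1]), np.float64(-58.0)] hnd [array([336.3, 169.9]), array([14.1, 56.2]), np.float64(-57.8)]
orange px [359. 312.] n 264 lid z 0.075 hz 0.107 all [array([ 332.2, -108.3]), array([84.4, 24.6]), np.float64(27.1)] hnd [array([ 332.6, -110.9]), array([68.9, 14. ]), np.float64(24.9)]
```

View pics/top8.png

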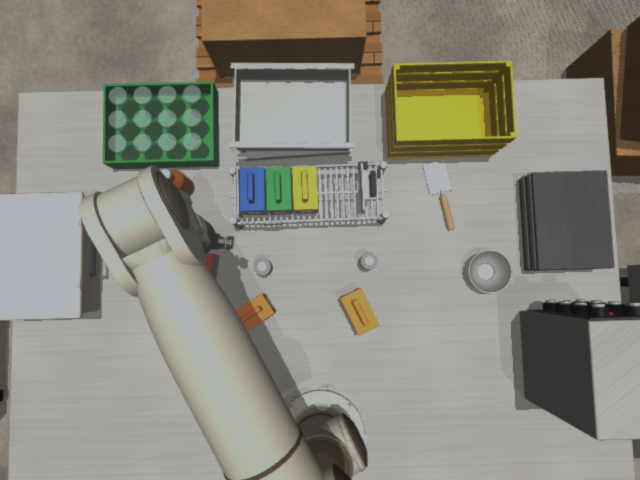

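The row blue (252,189), green (278,188), yellow (305,188) is straight, with centres within 0.6 mm. On to red.

```bash
python3 -m jog '{"delta_pos":[[-0.41,0.51,0],[-0.41,0.51,0],[-0.41,0.51,0],[0,0,0],[0,0,0],[0,0,0],[0,0,0],[0,0,0],[0,0,0],[0,0,0]],"turn":[[0,0,0],[0,0,0],[0,0,0],[0,0,0],[0,0,0],[0,0,0],[0,0,0],[0,0,0],[0,0,0],[0,0,0]],"hand":[0,0,0,0,0,0,0,0,0,0]}' 60
python3 - <<'E'
from h import *
snap('wrist','w9.png'); o=bot.get_obs();print(o['ee_pos'],o['tcp_rot'],o['time'],o['q'][5])
whandle('w9.npz',(220,80,420,300),0)
E
```

```text
time: 17.85
ee_pos: [0.4494, 0.3076, 0.247]
tcp_rot: [-180.0, -0.0, 171.8]
wrist_force: [0.1, 0.8, -0.0]
opening: 0.0428
[0.449352   0.30771181 0.24699083] [-1.79996909e+02 -2.26476142e-03  1.71825882e+02] 17.9 42.57746508343339
1284 z 0.1069 ((446.87139892578125, 310.57672119140625), (13.351621627807617, 69.38678741455078), 81.495849609375)
```

View pics/w9.png

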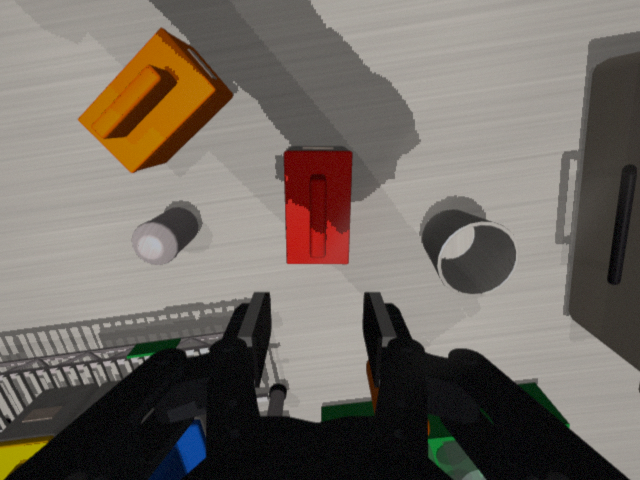

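The wrist view shows red centred at (318,205). Its handle is at (446.9,310.6) mm, yaw -8.5°. Shaker and cup are clear.

```bash
python3 -m jog '{"delta_pos":[[-0.015,0.056,-0.8],[0,0,-0.8],[0,0,-0.8],[0,0,-0.5],[0,0,-0.3],[0,0,-0.12],[0,0,0],[0,0,0],[0,0,0],[0,0,0]],"turn":[[0,0,-0.04],[0,0,0],[0,0,0],[0,0,0],[0,0,0],[0,0,0],[0,0,0],[0,0,0],[0,0,0],[0,0,0]],"hand":[0,0,0,0,0,0,-1,-1,-1,-1]}' 60; python3 -c "
from h import *
o=bot.get_obs();print(o['ee_pos'],o['tcp_rot'],o['time'])"
```

```text
time: 18.9
ee_pos: [0.449, 0.311, 0.0822]
tcp_rot: [179.9, 0.1, 171.5]
wrist_force: [-0.5, -1.8, 3.2]
opening: 0.013
[0.44898527 0.31098842 0.08219353] [1.79936572e+02 7.50398970e-02 1.71524021e+02] 18.9
```

```bash
python3 -m jog '{"delta_pos":[[0,0,0.6],[0,0,0.95],[0,0,0.95],[0,-0.889,0],[0,-0.889,0],[0,-0.889,0],[0,-0.889,0],[0,-0.889,0],[0,-0.889,0],[0,-0.889,0]],"turn":[[0,0,0],[0,0,0],[0,0,0],[0,0,0.163],[0,0,0.163],[0,0,0.163],[0,0,0.163],[0,0,0.163],[0,0,0.163],[0,0,0.163]],"hand":[-1,-1,-1,-1,-1,-1,-1,-1,-1,-1]}' 60; python3 -m jog '{"delta_pos":[[0,-0.889,0],[0.4,0,0],[0.9,0,0],[0.9,0,0],[0.9,0,0],[0.6,0,0],[0.35,0,0],[0,0,-0.2],[0,0,0],[0,0,0]],"turn":[[0,0,0],[0,0,0],[0,0,0],[0,0,0],[0,0,0],[0,0,0],[0,0,0],[0,0,0],[0,0,0],[0,0,0]],"hand":[-1,-1,-1,-1,-1,-1,-1,-1,-1,-1]}' 60; python3 -c "
from h import *
camera('wrist')
snap('wrist','w10.png')
o=bot.get_obs();print(o['ee_pos'],o['tcp_rot'],o['time'])
wedges('w10.npz')"
```

```text
time: 19.9
ee_pos: [0.4481, -0.0021, 0.2064]
tcp_rot: [180.0, 0.0, -179.3]
wrist_force: [0.7, 0.1, -3.2]
opening: 0.0131
time: 20.9
ee_pos: [0.65, -0.0449, 0.1958]
tcp_rot: [180.0, -0.1, -179.3]
wrist_force: [-0.2, 0.9, -2.9]
opening: 0.0128
[ 0.65029124 -0.04492867  0.19685269] [-1.79996633e+02  3.85102680e-02 -1.79350515e+02] 21.0
blue lid z 163.4 hz 284.7 xmin 598.1 xmax 704.0 hnd [array([634.5, -41.1]), array([92. , 95.4]), np.float64(49.0)]
    ylo 600:122.5 610:122.4 620:-142.9 630:-138.2 640:-138.5 650:-138.2 660:-137.8 670:-137.6 680:-137.6 690:127.1 700:127.3
    yhi 600:126.0 610:126.2 620:129.1 630:132.2 640:135.7 650:139.3 660:141.3 670:144.5 680:147.7 690:151.1 700:153.4
green lid z 163.4 hz 196.6 xmin 594.6 xmax 703.7 hnd [array([624.1, -21.3]), array([239.6, 108.9]), np.float64(87.1)]
    ylo 590:58.6 600:56.2 610:56.6 620:-139.0 630:-137.9 640:-137.9 650:-138.0 660:-137.9 670:-137.5 680:-137.5 690:57.8 700:57.6
    yhi 590:117.2 600:119.3 610:123.9 620:123.9 630:82.7 640:83.0 650:83.2 660:83.4 670:83.4 680:83.9 690:94.5 700:104.7
yellow lid z 163.8 hz 271.4 xmin 594.8 xmax 701.1 hnd [array([634.6, -49.6]), array([93.2, 94.6]), np.float64(41.0)]
    ylo 590:34.5 600:-6.9 610:-7.6 620:-138.1 630:-138.3 640:-137.4 650:-137.9 660:-137.4 670:-137.9 680:-138.3 690:-7.5 700:-6.1
    yhi 590:51.0 600:52.9 610:52.6 620:53.3 630:53.4 640:53.3 650:53.7 660:53.4 670:53.4 680:54.1 690:54.4 700:54.1
red lid z 187.6 hz 221.3 xmin 593.6 xmax 672.4 hnd [array([630.7, -41.5]), array([85.2, 91.1]), np.float64(49.7)]
    ylo 590:-74.3 600:-75.1 610:-75.1 620:-138.2 630:-137.9 640:-138.1 650:-137.4 660:-137.6 670:-137.9 700:-54.6
    yhi 590:-14.3 600:-14.1 610:-14.4 620:-13.8 630:-13.7 640:-13.3 650:-13.3 660:-13.1 670:-13.2 700:-31.3
```

View pics/w10.png

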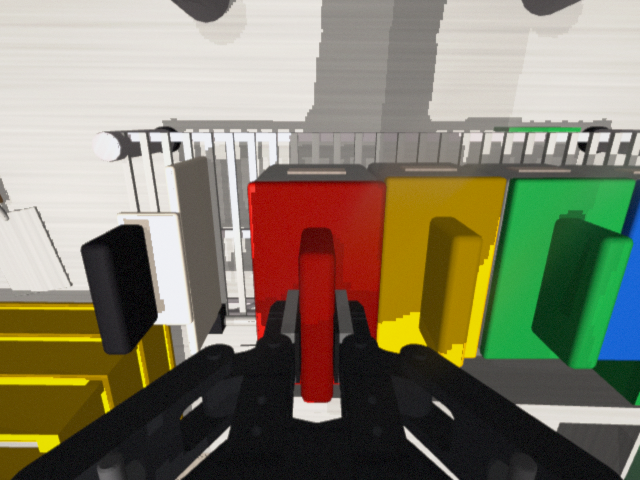

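```bash
python3 -m jog '{"delta_pos":[[0.02,0.015,-0.2],[0,0,-0.12],[0,0,-0.08],[0,0,-0.04],[0,0,-0.025],[0,0,-0.015],[0,0,0],[0,0,0],[0,0,0],[0,0,0]],"turn":[[0,0,0],[0,0,0],[0,0,0],[0,0,0],[0,0,0],[0,0,0],[0,0,0],[0,0,0],[0,0,0],[0,0,0]],"hand":[-1,-1,-1,-1,-1,-1,-1,-1,-0.3,-0.2]}' 60; python3 -m jog '{"delta_pos":[[0,0,0],[0,0,0.2],[0,0,0.5],[0,0,0.6],[0,0,0.2],[0,-0.5,0],[0,-0.5,0],[0,-0.5,0],[0,-0.5,0],[0,0,0]],"turn":[[0,0,0],[0,0,0],[0,0,0],[0,0,0],[0,0,0],[0,0,0],[0,0,0],[0,0,0],[0,0,0],[0,0,0]],"hand":[-0.1,-0.1,-0.1,0,0,0,0,0,0,0]}' 60; python3 -c "
from h import *
camera('wrist')
snap('wrist','w11.png')
o=bot.get_obs();print(o['ee_pos'],o['tcp_rot'],o['time'])
from meas import pans
c=snap('scene','scene11.png'); pans(c)
c=snap('top','top11.png'); pans(c)"
```

```text
time: 22.0
ee_pos: [0.6523, -0.0441, 0.1725]
tcp_rot: [-180.0, 0.1, -179.3]
wrist_force: [0.5, 0.8, -0.2]
opening: 0.0341
time: 23.0
ee_pos: [0.6518, -0.1469, 0.2465]
tcp_rot: [-180.0, -0.0, -179.5]
wrist_force: [0.7, 0.4, 0.6]
opening: 0.0427
[ 0.65191023 -0.14445748  0.24680592] [ 1.79984817e+02 -1.64544251e-02 -1.79403956e+02] 23.1
blue px [294. 314.] n 1143 lid z 0.164 hz 0.197 all [array([651., 152.]), array([110.2,  68.9]), np.float64(0.7)] hnd [array([650.4, 155.4]), array([16. , 69.3]), np.float64(-0.8)]
green px [278. 292.] n 971 lid z 0.163 hz 0.197 all [array([650.9,  85.6]), array([108.1,  69.8]), np.float64(0.9)] hnd [array([650.2,  88.7]), array([15.2, 69.4]), np.float64(-0.0)]
yellow px [265. 276.] n 434 lid z 0.163 hz 0.000 all [array([649.9,  31.1]), array([ 44.5, 108.2]), np.float64(-0.6)] hnd None
red px [248. 251.] n 1067 lid z 0.164 hz 0.196 all [array([651.9, -43.5]), array([109.7,  64.3]), np.float64(0.0)] hnd [array([651.1, -42.5]), array([17.9, 69.8]), np.float64(-0.4)]
orange px [346. 208.] n 807 lid z 0.073 hz 0.106 all [array([ 335.5, -109.3]), array([115.
[... 692 characters left out ...]
64 hz 0.198 all [array([646. ,  88.1]), array([106.1,  61.1]), np.float64(0.8)] hnd [array([648.5,  88. ]), array([69.4, 13.1]), np.float64(1.1)]
yellow px [305. 188.] n 1055 lid z 0.164 hz 0.198 all [array([647.3,  21.8]), array([109.5,  61.5]), np.float64(0.4)] hnd [array([647. ,  21.3]), array([12.4, 68. ]), np.float64(-1.4)]
red px [331. 186.] n 1031 lid z 0.164 hz 0.198 all [array([648.4, -43.5]), array([ 59.9, 109.8]), np.float64(-1.6)] hnd [array([647.4, -44.1]), array([12.3, 69.3]), np.float64(-1.7)]
orange px [250. 314.] n 974 lid z 0.075 hz 0.108 all [array([332.4, 175.9]), array([ 60.5, 110.3]), np.float64(-57.9)] hnd [array([332.6, 176.4]), array([13.6, 70.3]), np.float64(-58.1)]
```

View pics/scene11.png

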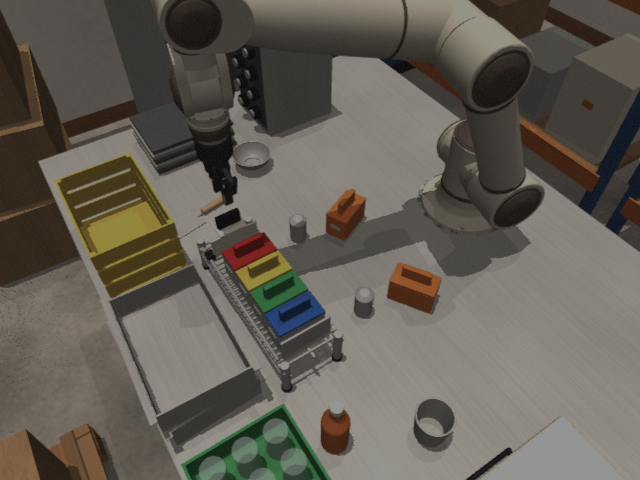

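View pics/w11.png

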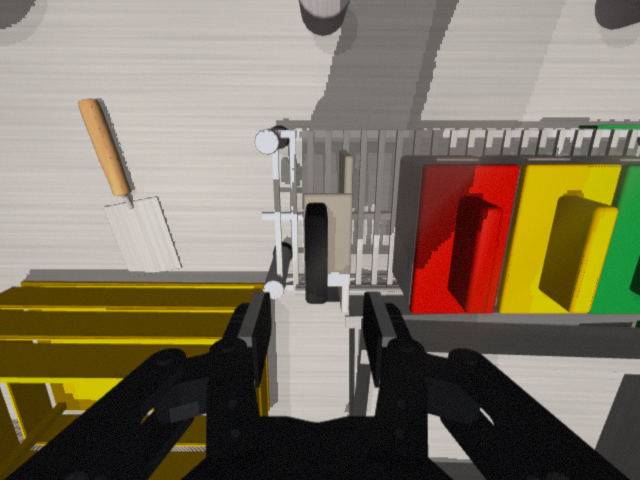

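All four stand in line and the fin is centred below the jaws. I'll grip it and slide the divider back.

```bash
python3 -m jog '{"delta_pos":[[0,0,-0.6],[0,0,-0.5],[0,0,-0.35],[0,0,-0.15],[0,0,0],[0,0,0],[0,0,0],[0,0,0],[0,0.1,0],[0,0.2,0]],"turn":[[0,0,0],[0,0,0],[0,0,0],[0,0,0],[0,0,0],[0,0,0],[0,0,0],[0,0,0],[0,0,0],[0,0,0]],"hand":[0,0,0,0,-1,-1,-1,-1,-1,-1]}' 40; python3 -m jog '{"delta_pos":[[-0.002,0.15,0],[-0.002,0.15,0],[-0.002,0.12,0],[-0.002,0.1,0],[-0.002,0.08,0],[-0.001,0.08,0],[-0.001,0.06,0],[-0.001,0.06,0],[0,0.03,0],[0,0,0]],"turn":[[0,0,0],[0,0,0],[0,0,0],[0,0,0],[0,0,0],[0,0,0],[0,0,0],[0,0,0],[0,0,0],[0,0,0]],"hand":[-1,-1,-1,-1,-1,-1,-1,-1,-1,-1]}' 40
```

```text
time: 24.2
ee_pos: [0.6521, -0.1298, 0.1683]
tcp_rot: [-179.9, 0.1, -179.4]
wrist_force: [-1.6, -2.6, 5.8]
opening: 0.0131
time: 25.2
ee_pos: [0.6517, -0.0887, 0.1683]
tcp_rot: [-179.8, 0.1, -179.4]
wrist_force: [-0.7, -6.1, 5.2]
opening: 0.0132
```

```bash
python3 -m jog '{"delta_pos":[[0,0.03,0],[0,0.03,0],[0,0.03,0],[0,0.01,0],[0,0,0],[0,0,0],[0,0,0],[0,0,0],[0,0,0],[0,0,0]],"turn":[[0,0,0],[0,0,0],[0,0,0],[0,0,0],[0,0,0],[0,0,0],[0,0,0],[0,0,0],[0,0,0],[0,0,0]],"hand":[-1,-1,-1,-1,-1,-1,-1,-1,-1,-1]}' 40;python3 -c "
from h import *
from meas import pans
c=snap('scene','scene12.png'); pans(c)
c=snap('top','top12.png'); pans(c)"
```

```text
time: 26.2
ee_pos: [0.6516, -0.0843, 0.1683]
tcp_rot: [-179.8, 0.1, -179.4]
wrist_force: [-1.6, -8.8, 5.5]
opening: 0.0128
blue px [295. 315.] n 1151 lid z 0.163 hz 0.197 all [array([650.9, 158.5]), array([ 65. , 108.6]), np.float64(-0.4)] hnd [array([650.3, 159.3]), array([69.2, 16.1]), np.float64(1.5)]
green px [280. 294.] n 963 lid z 0.163 hz 0.197 all [array([650.2,  96.6]), array([110.2,  62.5]), np.float64(1.0)] hnd [array([649.9,  97. ]), array([70.5, 15.3]), np.float64(0.6)]
yellow px [266. 284.] n 152 lid z 0.163 hz 0.000 all [array([663. ,  58.9]), array([14.9, 81.6]), np.float64(-0.0)] hnd None
red px [251. 255.] n 1022 lid z 0.164 hz 0.196 all [array([651.6, -31.7]), array([109.5,  68.8]), np.float64(1.6)] hnd [array([650.5, -26.4]), array([70.3, 16.2]), np.float64(1.4)]
orange px [346. 208.] n 819 lid z 0.073 hz 0.106 all [array([ 335.5, -108.4]), array([113.1,  64.2]), np.float64(25.6)] hnd [array([ 335.8, -108.8]), array([73.2, 16.1]), np.float64(25.8)]
orange px [415. 280.] n 1140 lid z 0.073 hz 0.106 all [array([335.9, 177.2]), array([ 66.6, 109.9]), np.float64(-57.4
[... 413 characters left out ...]
.]), np.float64(1.3)]
green px [274. 188.] n 935 lid z 0.164 hz 0.198 all [array([646.9,  97.1]), array([106.9,  58.9]), np.float64(0.6)] hnd [array([647. ,  96.2]), array([13. , 67.5]), np.float64(-0.5)]
yellow px [299. 187.] n 988 lid z 0.164 hz 0.198 all [array([647.6,  35.1]), array([ 60. , 109.7]), np.float64(-0.1)] hnd [array([647.3,  33.4]), array([12.4, 68.2]), np.float64(-1.3)]
red px [318. 185.] n 378 lid z 0.164 hz 0.198 all [array([649.1, -12.1]), array([ 27.5, 109.4]), np.float64(-1.9)] hnd None
orange px [250. 314.] n 974 lid z 0.074 hz 0.108 all [array([332.5, 175.8]), array([ 60.6, 109.6]), np.float64(-58.0)] hnd [array([332.7, 176.5]), array([13.7, 70. ]), np.float64(-57.9)]
```

```bash
python3 -c "
import cv2
a=cv2.imread('pics/scene12.png')[200:400,180:380]; cv2.imwrite('pics/c12.png',cv2.resize(a,None,fx=3,fy=3,interpolation=cv2.INTER_CUBIC))"
```

```text
(no output)
```

View pics/c12.png

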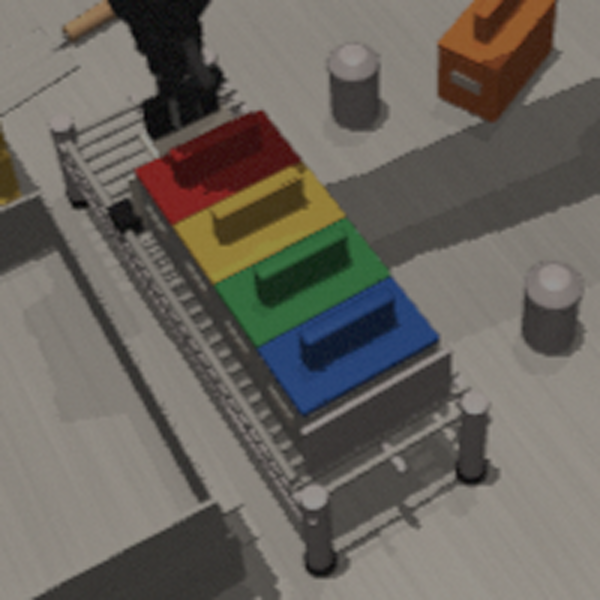

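The pans are closed together (spacing ≈ 62 mm) and the row is nearly at the stop. I'll push on gently until the force rises.

```bash
python3 -m jog '{"delta_pos":[[0,0.02,0],[0,0.01,0],[0,0.01,0],[0,0,0],[0,0,0],[0,0,0],[0,0,0],[0,0,0],[0,0,0],[0,0,0]],"turn":[[0,0,0],[0,0,0],[0,0,0],[0,0,0],[0,0,0],[0,0,0],[0,0,0],[0,0,0],[0,0,0],[0,0,0]],"hand":[-1,-1,-1,-1,-1,-1,-1,-1,-1,-1]}' 40
```

```text
time: 27.3
ee_pos: [0.6516, -0.0838, 0.1683]
tcp_rot: [-179.7, 0.1, -179.5]
wrist_force: [-0.8, -17.1, 5.0]
opening: 0.0132
```

```bash
python3 -m jog '{"delta_pos":[[0,0.015,0],[0,0.01,0],[0,0,0],[0,0,0],[0,0,0],[0,0,0],[0,0,0],[0,0,0],[0,0,0],[0,0,0]],"turn":[[0,0,0],[0,0,0],[0,0,0],[0,0,0],[0,0,0],[0,0,0],[0,0,0],[0,0,0],[0,0,0],[0,0,0]],"hand":[-1,-1,-1,-1,-1,-1,-1,-1,-1,-1]}' 40
```

```text
time: 28.3
ee_pos: [0.6516, -0.0837, 0.1683]
tcp_rot: [-179.6, 0.1, -179.5]
wrist_force: [-0.7, -22.0, 4.9]
opening: 0.0132
```

The row is solid against the stop: 22 N and no further motion. Now release, rise and look.

```bash
python3 -m jog '{"delta_pos":[[0,0,0],[0,0,0],[0,0,0],[0,0,0],[0,0,0.2],[0,0,0.6],[0,0,0.8],[-0.3,-0.3,0.3],[-0.7,-0.5,0],[-0.7,-0.5,0]],"turn":[[0,0,0],[0,0,0],[0,0,0],[0,0,0],[0,0,0],[0,0,0],[0,0,0],[0,0,0],[0,0,0],[0,0,0]],"hand":[-0.4,-0.3,-0.2,-0.1,-0.1,0,0,0,0,0]}' 40; python3 -m jog '{"delta_pos":[[-0.7,-0.5,0],[-0.7,-0.5,0],[-0.7,-0.5,0],[-0.4,-0.3,0],[0,0,0],[0,0,0],[0,0,0],[0,0,0],[0,0,0],[0,0,0]],"turn":[[0,0,0],[0,0,0],[0,0,0],[0,0,0],[0,0,0],[0,0,0],[0,0,0],[0,0,0],[0,0,0],[0,0,0]],"hand":[0,0,0,0,0,0,0,0,0,0]}' 40
python3 -c "
from h import *
from meas import pans
for n in ('scene','top'):
    c=snap(n,n+'13.png'); print(n); pans(c); P=cloud(c); Z=P[...,2]
    m=(Z>.182)&(Z<.202)&(P[...,0]>.58)&(P[...,0]<.72)&(P[...,1]<-.05)&(P[...,1]>-.22)&(c['frame'].max(2)<70)
    q=P[m]; print(n,'fin',len(q),cv2.minAreaRect((q[:,:2]*1000).astype(np.float32)))
a=cv2.imread('pics/top13.png')[140:340,130:480]; cv2.imwrite('pics/c13.png',cv2.resize(a,None,fx=2.2,fy=2.2,interpolation=cv2.INTER_CUBIC))"
```

```text
time: 29.3
ee_pos: [0.5654, -0.1449, 0.2625]
tcp_rot: [-180.0, 0.0, -179.3]
wrist_force: [0.0, -1.3, -0.2]
opening: 0.0427
time: 30.3
ee_pos: [0.4417, -0.234, 0.2618]
tcp_rot: [180.0, -0.0, -179.3]
wrist_force: [-0.0, -0.3, -0.2]
opening: 0.0425
scene
blue px [295. 315.] n 1140 lid z 0.163 hz 0.197 all [array([650.5, 158.2]), array([109.9,  65. ]), np.float64(0.2)] hnd [array([650. , 159.3]), array([69.7, 14.4]), np.float64(0.7)]
green px [280. 295.] n 952 lid z 0.163 hz 0.197 all [array([651.7,  96.8]), array([ 62.9, 107.1]), np.float64(-0.0)] hnd [array([650. ,  97.8]), array([15.3, 69.8]), np.float64(-2.7)]
yellow px [266. 275.] n 716 lid z 0.163 hz 0.197 all [array([650. ,  35.3]), array([108.3,  64.1]), np.float64(0.5)] hnd [array([649.9,  34.3]), array([67.6, 11.9]), np.float64(0.2)]
red px [252. 255.] n 1029 lid z 0.164 hz 0.196 all [array([651.4, -31.3]), array([ 69.1, 110.1]), np.float64(-0.3)] hnd [array([651.4, -25.6]), array([70.1, 15.7]), np.float64(1.8)]
orange px [346. 208.] n 806 lid z 0.073 hz 0.106 all [array([ 335.9, -108.9]), array([113.9,  63.3]), np.float64(25.1
[... 1080 characters left out ...]
([68.2, 13.7]), np.float64(1.4)]
red px [325. 187.] n 1014 lid z 0.164 hz 0.197 all [array([648.1, -27.6]), array([109.1,  58.6]), np.float64(0.6)] hnd [array([648.1, -27.6]), array([69.6, 13.8]), np.float64(0.8)]
orange px [360. 312.] n 850 lid z 0.074 hz 0.108 all [array([ 332.7, -110.6]), array([109.1,  60.5]), np.float64(24.9)] hnd [array([ 332.7, -110.7]), array([70.1, 13.9]), np.float64(25.0)]
orange px [250. 314.] n 968 lid z 0.075 hz 0.108 all [array([332.6, 175.6]), array([ 60.6, 109.4]), np.float64(-58.0)] hnd [array([332.6, 176. ]), array([14.2, 69.2]), np.float64(-58.1)]
top fin 57 ((646.3614501953125, -81.66000366210938), (9.728736877441406, 54.2054557800293), 89.73086547851562)
```

View pics/c13.png

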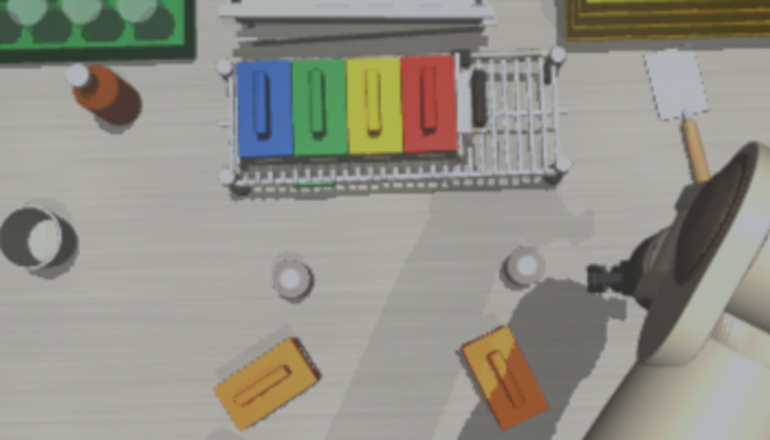

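View pics/scene13.png

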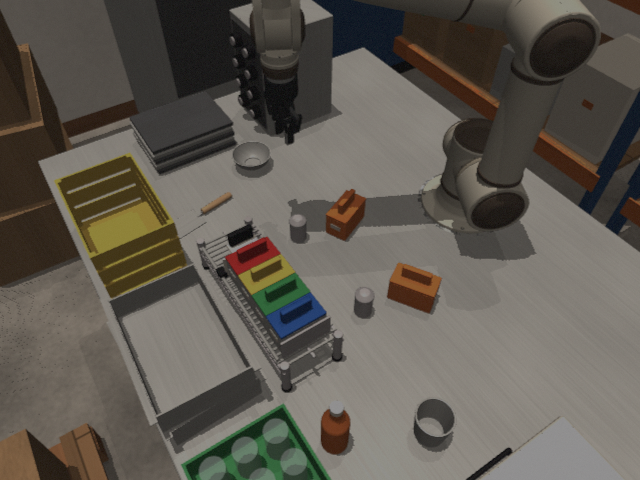

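The final pictures show the row blue, green, yellow, red closed up between the stop and the divider. The fin moved about 62 mm, as expected. Everything is upright, the other things haven't moved, and the robot is clear.

```bash
python3 -c "
from h import *
ticket.job_done()"
```

```text
the job is handed in; nothing more can be done
```

The job is done and handed in at about 30 s of the 72 s allowed. I slid the divider fully out, then set the green, yellow and red pans on the shelf in that order beside the blue one. Last I slid the divider back until the row stood firm against the end stop (22 N, no further movement).

**Last checks:**
- **Row:** the four pans are in the order blue, green, yellow, red, spaced about 62 mm apart. Their centres are in line to about 1–2 mm, they are parallel to within the 1–2° the cameras can resolve, and all lids are level at 0.164 m.
- **Divider:** its fin moved back about 62–64 mm, close to the 62 mm expected for four closed-up pans (a slide position of about 0.148).
- **Other things:** the two orange look-alikes measured unchanged to 1–2 mm. The shakers, bottle, cup, spatula and bowl look untouched in the pictures. The robot is clear of everything.

**Disagreements:** the top and scene cameras differed by a steady 3–4 mm in x and 1–3 mm in y. I used their mean and the wrist camera, and compared pans only within one picture. No check failed.

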